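# Rack the turned flanges in two rows

### The arm

A 6-joint arm with a two-finger parallel gripper is mounted at the origin on the work surface. World frame = base frame: x ahead of the robot, y to its left, z up, the work surface at z = 0. Lengths are in mm, angles in rad, forces in N, time in s.
With the tool pointing down it reaches from about 350 to 975 mm from the base axis. Payload 7.1 kg.
Tool frame: the origin (TCP) lies between the finger pads; the fingertips stand 14 mm ahead of it and the grasp point (between the pads) lies 5 mm behind it (ctrl.tcp_to_tips is the distance from the TCP to the fingertips, in mm); z points along the fingers, y is the line along which they close (so a half turn about z gives the same grasp; the last joint's range is limited). The gripper opens to 88 mm and grips with 3 to 60 N. Pads are 20 mm wide; open, the fingers measure 115 mm over their backs; the gripper's body (75 mm by 178 mm) begins 61 mm behind the grasp point.
Start: joints at [1.09, 0.423, 1.63, -0, 1.089, -0.019], TCP at [278.443, 559.531, 236.675] pointing down, gripper open.
Joint ranges: [-3, 3], [-0.9, 2.11], [0.09, 2.58], [-1.31, 4.45], [0.11, 2.69], [-2.54, 2.54]. Speed limits (rad/s): [2.39, 2.39, 3.01, 3.14, 3.14, 3.14].

### API

Orientations are given as a rotation vector (axis times angle).
In Python, from workcell import ctrl gives the robot as it stands.
- The arm moves only by the tool apply_moves, never from a script. Its argument "series" is a list that holds one entry, the list of rows, each a list of 7 numbers: the shift along the tool's x, y, z in cm, then the turn, a rotation vector about the tool's x, y, z in degrees, then the opening, from 0 (shut) to 1 (fully open). A call has 1 to 12 rows; each row shifts and turns the commanded pose from where the row before left it, along the tool's axes as they then stand; what a row does not reach is not made up. A row lasts 1/10 s, in which the tool goes at most 50 mm and 8.59 degrees, less where a joint would pass 70% of its speed; a pose out of reach is approached as far as the arm can. A call with a gripper value outside its range is refused whole. The fingers move at their own pace and stop on an object; the grip force is fixed at half the most. Time passes only in rows, so rows that do not move let the fingers close. It gives the time, the measured TCP pose, the force and the opening at its end, in the units of the state.
- ctrl.get_obs(): the state, without advancing time (a new reading comes with each control period).
- ctrl.get_image(name): name is "scene" or "top" or "wrist"; returns a dict with "img" (480x640x3 uint8, blue, green, red), "K" (3x3 intrinsics, pixels), "dist" ([k1, k2, p1, p2, k3] as OpenCV has them; the pictures are not rectified), "cam_to_world" (4x4, takes a point from camera to world coordinates). Camera axes: x right, y down, z forward; pixel columns grow to the right and rows downward; lengths in mm; the calibration is good to about 2 mm. A picture is of the moment at which its call begins. There is no depth.
- ctrl.close_job(): hands the job in, once; it reports no verdict.
The state is a dict: "t": time; "qpos": joint angles; "qvel": joint speeds; "joint_torque": joint torques, N m; "ee_pos": TCP position; "orientation": TCP orientation; "ft_force": force on the tool from outside, world axes, zero at the start; "moment": the same for the moment, N m; "width": finger opening in mm.
Only numpy, scipy, OpenCV 4.12 (cv2) and the standard library are available. Lean on these libraries where they do the work, as an engineer would, in place of code of your own. Each camera call takes 0.05 s, during which the arm holds its last target. There are 200 camera calls.

### The job

Finish loading the green parts rack so that it holds a straight rear row of three low flanges and a straight front row of three tall ones, one behind the other in each lane. In the empty lane, set the loose low flange on the deck and slide it back under the wire shelf until it rests against the back stop, and stand the two loose tall flanges upright in the two free front places, close in front of the low ones, like the lane that is already full. Leave the flanges already on the rack in their places and do not push or knock over the other things on the bench.

Things in the scene. Friction and masses are not known exactly. Their poses are not given: they have to be found in the camera images.
- rack: Fixed green steel parts rack, open front towards the robot. Origin: on the table below the middle of the back stop's front face; x from the open front to the stop, y left along the rows, z up. Deck top z = 50 mm, from x = -138 (open edge, no lip) to the stop at x = 0 (stop 20 high above the deck, 10 thick); 226 wide in y. White paper, flat, lines the empty lane.
- rack_rear (a point): Rear place of the middle lane, on the deck (rack x = -29, y = 0, z = 50 mm): the centre of a low flange's underside when it rests against the stop. The other two lanes are at 70 mm to either side along the rack's y. Lanes are parted by ribs 4 wide, 5 high, along x at y = -105, -35, 35, 105 mm, each lane 66 clear; axes as the rack's.
- rack_front (a point): Front place of the middle lane, on the deck (rack x = -91, y = 0, z = 50 mm): where the centre of a tall flange's underside belongs when it stands close in front of a low one; other lanes at 70 mm to either side along y. The front of the lanes is open from above.
- rack_wire (a point): Middle of the front rod of the wire shelf over the rear row (rack x = -43, y = 0, z = 95.5 mm). Fixed 5 mm rods along y at x = 5, -19, -43, tied by rods along x at y = -110, -35, 35, 110 mm, with posts below at y = -110 and 110. Underside 43, top 48 mm above the deck: nothing can be set on the rear places from above; set it on the front and push it back along its lane.
- low_a: The loose low steel flange: disc 58 diameter x 16 thick below, coaxial round hub 28 diameter on top of it, 34 mm high in all, about 0.36 kg, standing upright on the table. Origin: centre of its underside, z up.
- tall_a: Loose tall steel flange: disc 58 diameter x 16 thick below, coaxial round hub 28 diameter on top of it, 60 mm high in all, about 0.42 kg, standing upright on the table. Origin: centre of its underside, z up.
- tall_b: Second loose tall flange, same as tall_a; the two are interchangeable.
- low_set: Low flange (same as low_a) already in its rear place on the rack, in the full lane (which lane varies). Leave it there. Origin: centre of its underside, z up.
- low_set2: Low flange (same as low_a) already in its rear place on the rack, in a lane whose front place is free (which lane varies). Leave it there. Origin: centre of its underside, z up.
- tall_set: Tall flange (same as tall_a) already in its front place in the same lane as low_set. Leave it there. Origin: centre of its underside, z up.
- oil: Bystander: white upright oil bottle, 44 diameter, 135 mm high. Origin: centre of its underside, z up.
- elbow: Bystander: steel pipe elbow with two end flanges, standing on one: it spans x = -43 to 36, y = -28 to 28 and is 79 mm high. Lower flange 56 diameter x 12 thick centred at x = -15; upper flange 48 diameter, upright, between x = 24 and 36, centred 55 mm up. Origin on the table level.
- discs: Bystander: stack of four plain steel discs without hub, 50 diameter, 40 mm high, one rigid piece. Origin: centre of its underside, z up.
- bush: Bystander: plain upright steel cylinder without flange, 42 diameter, 48 mm high. Origin: centre of its underside, z up.
- tape: Bystander: roll of tape lying flat, 72 outer and 56 inner diameter, 24 mm high. Origin: centre of its underside, z up.
- nut_tray: Bystander: open black tray of nuts, 110 (x) by 130 (y) by 35 mm high. Origin: centre of its underside, z up.
- gauge_block: Bystander: wooden block with four steel pins in its top, 50 (x) by 90 (y) by 67 mm high with the pins. Origin: centre of its underside, z up.
Things that resemble listed ones, but are neither listed nor needed, are in the scene too. Leave any blue look-alike of the tall_b alone. What is shaped like the tall_a but pink is not meant.

How it is judged (in metres and radians):
At the end, for the whole second after the job is handed in: All six flanges upright (4.5 deg) and still on the deck, centres within 8 mm of a lane's centre line: the three low ones at the rear, at most 9 mm off the back stop; the three tall ones in front, centres at x = -105 to -81 mm of the rack (x of low_a in the frame of rack between -0.038 and -0.022 m and z of low_a in the frame of rack between 0.045 and 0.054 m and angle between each of low_a, low_set, low_set2, tall_a, tall_b, tall_set's own z axis and vertical below 0.08 rad and linear speed of each of low_a, low_set, low_set2, tall_a, tall_b, tall_set below 0.02 m/s and (y of low_a in the frame of rack between -0.078 and -0.062 m or y of low_a in the frame of rack between -0.008 and 0.008 m or y of low_a in the frame of rack between 0.062 and 0.078 m) and x of low_set in the frame of rack between -0.038 and -0.022 m and z of low_set in the frame of rack between 0.045 and 0.054 m and (y of low_set in the frame of rack between -0.078 and -0.062 m or y of low_set in the frame of rack between -0.008 and 0.008 m or y of low_set in the frame of rack between 0.062 and 0.078 m) and x of low_set2 in the frame of rack between -0.038 and -0.022 m and z of low_set2 in the frame of rack between 0.045 and 0.054 m and (y of low_set2 in the frame of rack between -0.078 and -0.062 m or y of low_set2 in the frame of rack between -0.008 and 0.008 m or y of low_set2 in the frame of rack between 0.062 and 0.078 m) and x of tall_a in the frame of rack between -0.105 and -0.081 m and z of tall_a in the frame of rack between 0.045 and 0.054 m and (y of tall_a in the frame of rack between -0.078 and -0.062 m or y of tall_a in the frame of rack between -0.008 and 0.008 m or y of tall_a in the frame of rack between 0.062 and 0.078 m) and x of tall_b in the frame of rack between -0.105 and -0.081 m and z of tall_b in the frame of rack between 0.045 and 0.054 m and (y of tall_b in the frame of rack between -0.078 and -0.062 m or y of tall_b in the frame of rack between -0.008 and 0.008 m or y of tall_b in the frame of rack between 0.062 and 0.078 m) and x of tall_set in the frame of rack between -0.105 and -0.081 m and z of tall_set in the frame of rack between 0.045 and 0.054 m and (y of tall_set in the frame of rack between -0.078 and -0.062 m or y of tall_set in the frame of rack between -0.008 and 0.008 m or y of tall_set in the frame of rack between 0.062 and 0.078 m)); the robot touches nothing.
It fails at once if a flange already on the rack is shifted by more than 12 mm (distance of any of low_set, low_set2, tall_set from where it was at the start of the episode above 0.012 m).
It fails at once if another thing on the bench is pushed by more than 25 mm or tipped over (distance of any of oil, elbow, discs, bush, tape, nut_tray, gauge_block from where it was at the start of the episode above 0.025 m or angle between any of oil, elbow, discs, bush, tape, nut_tray, gauge_block's own z axis and vertical above 0.5 rad).
It also fails if it takes over 72 s, if anything falls off the work surface, if the arm or the gripper's body presses on something with over 40 N, if the wrist force passes 120 N, or if a joint passes its speed limit or range.

## Working session

There is one attempt and no reset: what is moved stays moved. The work goes in short steps, Python scripts to look and compute and a tool call to move; the robot and the scene stay as the last step left them, time stands still between calls to the robot, and variables do not carry over. Pictures are saved under pics/ and viewed, on a budget of 10 in all, crops included, one or two more only if the job needs it, and the job is handed in when it is done.

Besides the shell and the picture viewer there is one more tool, called after "Call:" by a JSON object that holds its "method" and its "body", one argument or row to a line. apply_moves: Moves the arm, as the interface text tells. Its arguments: {"type":"object","properties":{"series":{"type":"array","items":{"type":"array","items":{"type":"array","items":{"type":"number"}}}}},"required":["series"]}

```bash
mkdir -p pics; cat > h.py <<'E'
import numpy as np, cv2
from workcell import ctrl
def shot(n,name):
    d=ctrl.get_image(n); cv2.imwrite(f'pics/{name}.png',d['img']); np.savez(f'pics/{name}.npz',**d); return d
def ld(name):
    return dict(np.load(f'pics/{name}.npz'))
def ray(d,uv):
    uv=np.array(uv,float).reshape(-1,1,2)
    p=cv2.undistortPoints(uv,d['K'],d['dist']).reshape(-1,2)
    T=d['cam_to_world']; v=np.c_[p,np.ones(len(p))]@T[:3,:3].T
    return T[:3,3],v
def onz(d,uv,z):
    o,v=ray(d,uv); return o+v*((z-o[2])/v[:,2])[:,None]
def proj(d,P):
    T=np.linalg.inv(d['cam_to_world']); P=np.array(P,float).reshape(-1,3)
    return cv2.projectPoints(P,cv2.Rodrigues(T[:3,:3])[0],T[:3,3],d['K'],d['dist'])[0].reshape(-1,2)
E
python3 - <<'E'
from h import *
np.set_printoptions(precision=2,suppress=True)
for n in ['top','scene']:
    d=shot(n,n+'0'); print(n,d['K'].tolist(),d['dist'],d['cam_to_world'])
print(ctrl.get_obs())
E
```

```text
top [[532.6218389313713, 0.0, 313.6151589782926], [0.0, 532.6218389313713, 232.65943098081215], [0.0, 0.0, 1.0]] [-0.02  0.    0.    0.    0.  ] [[  -0.02   -0.98    0.18  322.6 ]
 [  -1.      0.02   -0.01   25.45]
 [   0.01   -0.18   -0.98 1278.64]
 [   0.      0.      0.      1.  ]]
scene [[572.6541847166301, 0.0, 326.65839683399804], [0.0, 572.6541847166301, 235.3202232038302], [0.0, 0.0, 1.0]] [-0.18  0.    0.    0.    0.  ] [[  -0.58    0.63   -0.52 1348.13]
 [   0.81    0.44   -0.37  593.14]
 [  -0.     -0.64   -0.77 1222.18]
 [   0.      0.      0.      1.  ]]
{'t': 0.1, 'qpos': array([ 1.09,  0.42,  1.63, -0.  ,  1.09, -0.02]), 'qvel': array([ 0., -0., -0.,  0., -0., -0.]), 'joint_torque': array([ -0.  , -54.56, -27.43,   0.06,   0.02,  -0.  ]), 'ee_pos': array([278.23, 559.13, 235.98]), 'orientation': array([-0.72, -3.06,  0.  ]), 'ft_force': array([ 0.31,  0.06, -0.93]), 'moment': array([0.  , 0.03, 0.03]), 'width': 87.92796788168361}
```

View pics/top0.png

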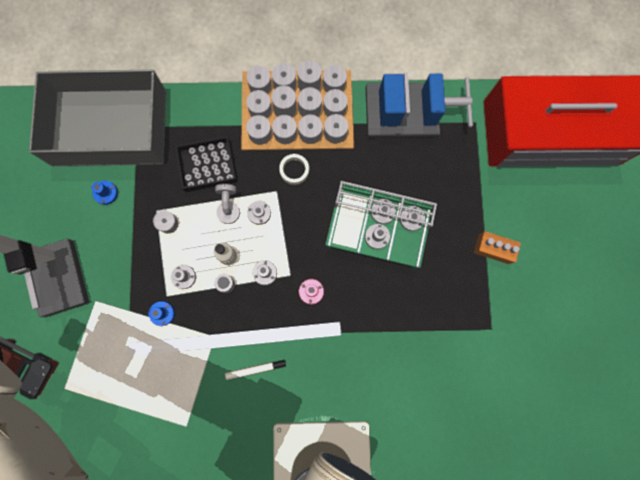

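View pics/scene0.png

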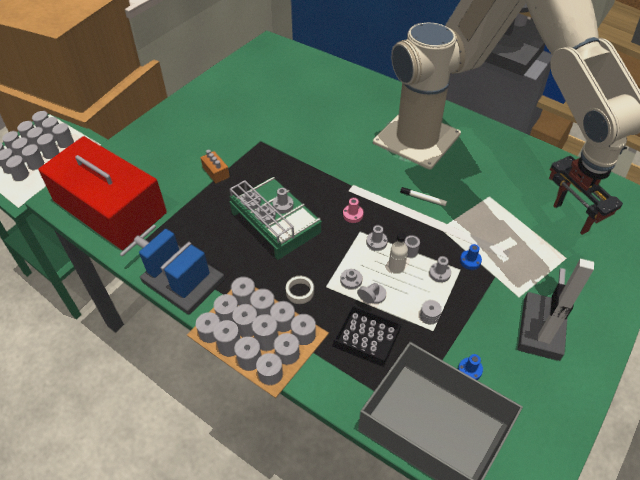

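Top view: loose flanges at (183,276) tall, (264,271) tall and (259,212) low, which the scene view confirms (low at (352,277)). The rack is around (380,225). Its empty lane is the left one (+y), the middle lane is full, and the right lane needs a tall flange.

```bash
python3 - <<'E'
from h import *
d=ld('top0'); im=d['img']
a=im[175:275,318:448]; b=im[190:295,150:280]
A=cv2.resize(a,None,fx=6,fy=6,interpolation=cv2.INTER_CUBIC)
cv2.imwrite('pics/c1.png',A)
cv2.imwrite('pics/c2.png',cv2.resize(b,None,fx=5.7,fy=5.7,interpolation=cv2.INTER_CUBIC))
E
```

```text
(no output)
```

View pics/c1.png

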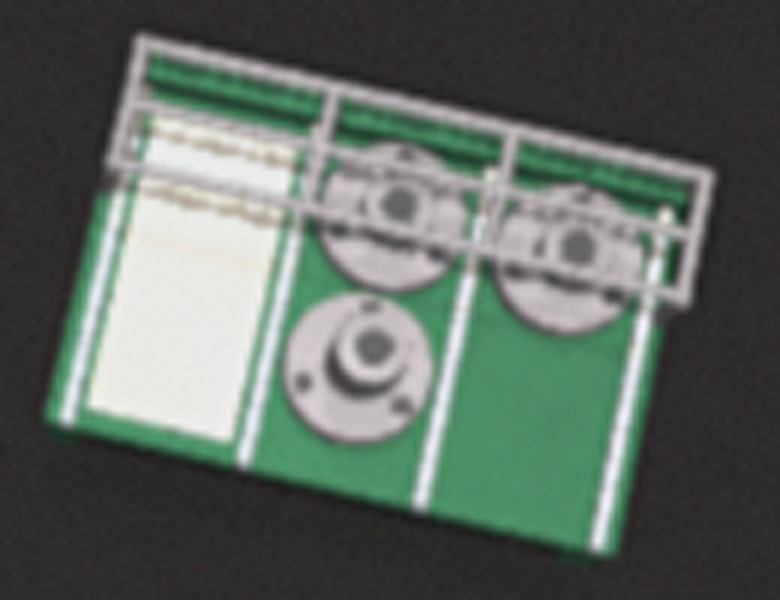

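View pics/c2.png

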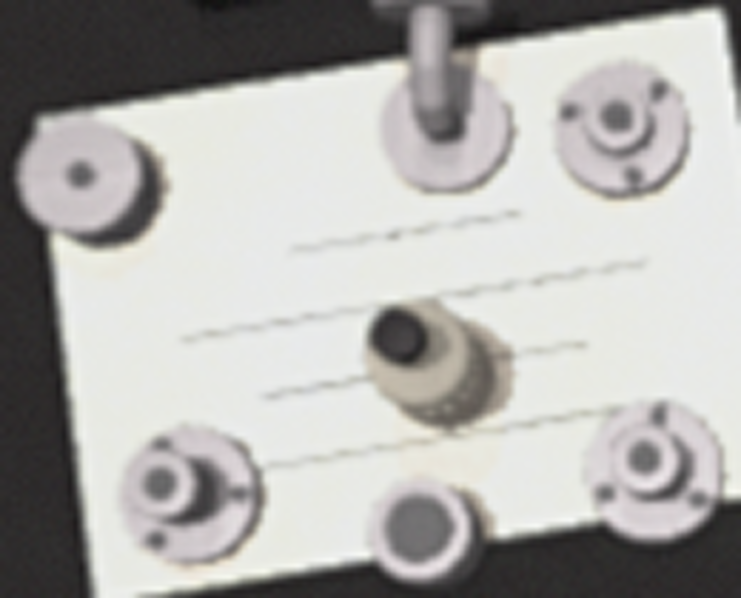

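```bash
cat > m1.py <<'E'
from h import *
from scipy.optimize import least_squares
np.set_printoptions(precision=2,suppress=True)
d=ld('top0')
c=lambda p,s,o:(np.array(p)+.5)/s-.5+np.array(o)
L=[(-138,113,50),(-138,-113,50),(-138,105,55),(-138,35,55),(-138,-35,55),(-138,-105,55),(5,110,98),(5,-110,98),(-43,110,98),(-43,-110,98)]
P=c([(45,420),(615,555),(68,425),(245,465),(421,507),(599,550),(140,38),(710,172),(113,165),(683,298)],6,(318,175))
def W(q,L):
    a=q[2];L=np.array(L,float);return L@np.array([[np.cos(a),np.sin(a),0],[-np.sin(a),np.cos(a),0],[0,0,1]])+[q[0],q[1],0]
f=lambda q:(proj(d,W(q,L))-P).ravel()
r=least_squares(f,[750,-150,0]);print(r.x,np.degrees(r.x[2]));print(r.fun.reshape(-1,2))
for n,p in dict(low_rear=(-29,70,50),low_front=(-91,70,50),R_front=(-91,-70,50),M_front=(-91,0,50)).items(): print(n,W(r.x,[p])[0])
print('tallset meas',onz(d,c([(374,345)],6,(318,175)),110), 'disc',onz(d,c([(358,368)],6,(318,175)),66))
for n,h,a,b in [('low',34,(617,116),(622,130)),('tallL',60,(162,484),(193,495)),('tallR',60,(645,460),(655,470))]:
    print(n,onz(d,c([a],5.7,(150,190)),h)[0],onz(d,c([b],5.7,(150,190)),16)[0])
for n,h,a in [('oil',135,(400,335)),('bush',48,(418,528)),('elbow',12,(447,130)),('discs',40,(80,175))]:
    print(n,onz(d,c([a],5.7,(150,190)),h)[0])
import cv2
o=ctrl.get_obs();print(o['ee_pos'],cv2.Rodrigues(o['orientation'])[0])
E
python3 m1.py
```

```text
[ 617.67 -162.52   -0.25] -14.366849562449294
[[ 0.31  0.16]
 [ 0.   -0.07]
 [-0.1  -0.21]
 [-0.23  0.03]
 [-0.11 -0.04]
 [-0.26 -0.27]
 [ 0.55  0.95]
 [-0.52  0.4 ]
 [ 0.39 -0.39]
 [-0.04 -0.52]]
low_rear [606.94 -87.51  50.  ]
low_front [546.88 -72.13  50.  ]
R_front [ 512.14 -207.75   50.  ]
M_front [ 529.51 -139.94   50.  ]
tallset meas [[ 529.31 -139.06  110.  ]] disc [[ 528.19 -138.71   66.  ]]
low [601.34 140.21  34.  ] [599.25 139.75  16.  ]
tallL [447.24 320.53  60.  ] [446.94 318.18  16.  ]
tallR [453.64 126.59  60.  ] [454.12 126.09  16.  ]
oil [494.84 213.37 135.  ]
bush [428.88 219.45  48.  ]
elbow [601.34 214.65  12.  ]
discs [578.58 362.77  40.  ]
[278.23 559.13 235.98] [[-0.9   0.45 -0.  ]
 [ 0.45  0.9  -0.  ]
 [-0.   -0.   -1.  ]]
```

```bash
cat > g.py <<'E'
# usage: g.py x y z yawdeg  (yaw: angle of tool y from world y toward world x)
from h import *
import sys
from scipy.spatial.transform import Rotation as R
def goal(x,y,z,a):
    o=ctrl.get_obs(); a=np.radians(a); s,c=np.sin(a),np.cos(a)
    G=np.array([[-c,s,0],[s,c,0],[0,0,-1]]); T=R.from_rotvec(o['orientation']).as_matrix()
    rv=np.degrees(R.from_matrix(T.T@G).as_rotvec())
    D=np.array([x,y,z])-o['ee_pos']
    print('pos',o['ee_pos'].round(1),'F',o['ft_force'].round(1),'w',round(o['width'],1),'t',round(o['t'],2),'q6',o['qpos'][5].round(2))
    print('turn first',rv.round(2),'then cm',(G.T@D/10).round(2),'| without turn cm',(T.T@D/10).round(2))
if __name__=='__main__': goal(*map(float,sys.argv[1:5]))
E
python3 g.py 600.3 140 200 14.37
```

```text
pos [278.2 559.1 236. ] F [ 0.3  0.1 -0.9] w 87.9 t 0.1 q6 -0.02
turn first [-8.000e-02 -1.000e-02 -1.209e+01] then cm [-41.6  -32.61   3.6 ] | without turn cm [-47.51 -23.17   3.63]
```

Call:
{"method": "apply_moves", "body": {
  "series": [
    [[0,0,0,0,0,-6.05,0.5],[0,0,0,0,0,-6.05,0.5],[-4.16,-3.26,0,0,0,0,0.5],[-4.16,-3.26,0,0,0,0,0.5],[-4.16,-3.26,0,0,0,0,0.5],[-4.16,-3.26,0,0,0,0,0.5],[-4.16,-3.26,0,0,0,0,0.5],[-4.16,-3.26,0,0,0,0,0.5],[-4.16,-3.26,0,0,0,0,0.5],[-4.16,-3.26,0,0,0,0,0.5],[-4.16,-3.26,1.8,0,0,0,0.5],[-4.16,-3.26,1.8,0,0,0,0.5]]
  ]
}}

```text
t: 1.3
ee_pos: [581.1, 165.6, 204.3]
orientation: [0.393, 3.116, 0.001]
ft_force: [-0.8, 0.5, -0.3]
width: 43.9
```

```bash
python3 g.py 600.3 140 34 14.37; python3 - <<'E'
from h import *
d=shot('wrist','w1'); print(proj(d,[(600.3,140,34),(600.3,140,16)]), d['cam_to_world'].round(2))
E
```

```text
pos [581.1 165.6 204.3] F [-0.8  0.5 -0.3] w 43.9 t 1.3 q6 -1.06
turn first [ 0.03  0.05 -0.  ] then cm [-2.49 -2.01 17.03] | without turn cm [-2.48 -2.02 17.03]
[[302.81100212 249.50159688]
 [303.88492793 243.6145641 ]] [[ 2.5000e-01  9.3000e-01  2.8000e-01  5.0510e+02]
 [ 9.7000e-01 -2.4000e-01 -7.0000e-02  1.8459e+02]
 [ 0.0000e+00  2.9000e-01 -9.6000e-01  3.5148e+02]
 [ 0.0000e+00  0.0000e+00  0.0000e+00  1.0000e+00]]
```

View pics/w1.png

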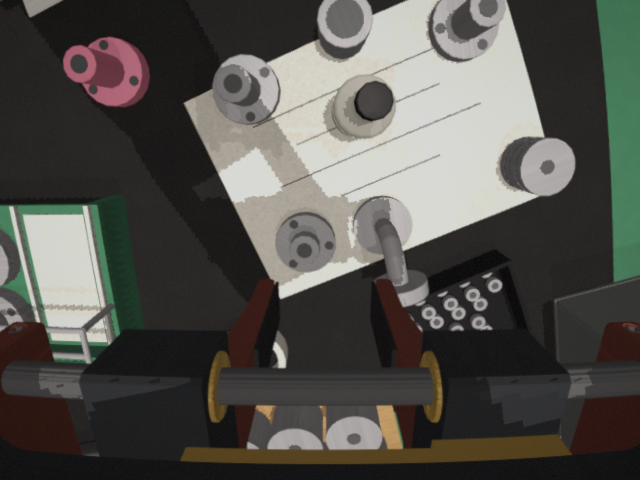

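The wrist view puts the low flange's hub at (305,247), against a prediction of (303,249), so the estimate holds. The elbow at (383,225) is clear of the half-open fingers.

Call:
{"method": "apply_moves", "body": {
  "series": [
    [[0,0,0,0,0,0,0.5],[0,0,0,0,0,0,0.5]]
  ]
}}

```text
t: 1.55
ee_pos: [579.4, 167.5, 204.1]
orientation: [-0.394, -3.116, 0.0]
ft_force: [-0.0, 0.9, 0.9]
width: 43.4
```

```bash
python3 g.py 600.3 140 34 14.37; python3 - <<'E'
from h import *
d=shot('wrist','w2'); print(proj(d,[(600.3,140,34)])); h=cv2.HoughCircles(cv2.cvtColor(d['img'],6),3,1,20,param1=100,param2=25,minRadius=8,maxRadius=45)
print(onz(ld('w1'),[(305,247)],34))
E
```

```text
pos [579.4 167.5 204.1] F [-0.   0.9  0.9] w 43.4 t 1.55 q6 -1.06
turn first [-0.01 -0.07 -0.03] then cm [-2.7  -2.15 17.01] | without turn cm [-2.72 -2.14 17.01]
[[301.41478983 252.19707794]]
[[598.50766987 142.52741918  34.        ]]
```

Call:
{"method": "apply_moves", "body": {
  "series": [
    [[-1.3,-1.03,0,0,0,0,0.5],[-1.3,-1.03,0,0,0,0,0.5],[0,0,3,0,0,0,0.5],[0,0,3,0,0,0,0.5],[0,0,3,0,0,0,0.5],[0,0,3,0,0,0,0.5],[0,0,2,0,0,0,0.5],[0,0,1,0,0,0,0.5],[0,0,0,0,0,0,0.5],[0,0,0,0,0,0,0.5]]
  ]
}}

```text
t: 2.6
ee_pos: [600.9, 141.0, 55.3]
orientation: [0.392, 3.116, 0.001]
ft_force: [0.7, -0.4, -0.4]
width: 43.6
```

```bash
python3 g.py 599.5 141 33 14.37; python3 - <<'E'
from h import *
d=shot('wrist','w3'); print(proj(d,[(599.5,141,34)]))
E
```

```text
pos [600.9 141.   55.3] F [ 0.7 -0.4 -0.4] w 43.6 t 2.6 q6 -1.11
turn first [0.03 0.07 0.01] then cm [ 0.14 -0.03  2.23] | without turn cm [ 0.14 -0.03  2.23]
[[324.84330135 292.23851263]]
```

View pics/w3.png

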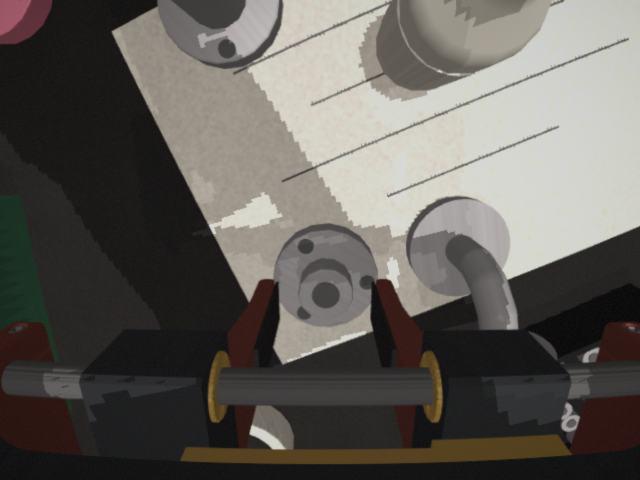

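The hub top is at (325,295), against a prediction of (325,292), and sits centred between the fingers. Descending and gripping.

Call:
{"method": "apply_moves", "body": {
  "series": [
    [[0.1,0,1.2,0,0,0,0.5],[0,0,1.0,0,0,0,0.5],[0,0,0,0,0,0,0.5],[0,0,0,0,0,0,0],[0,0,0,0,0,0,0],[0,0,0,0,0,0,0],[0,0,0,0,0,0,0],[0,0,0,0,0,0,0],[0,0,-2,0,0,0,0],[0,0,-3,0,0,0,0],[0,0,-3,0,0,0,0],[0,0,-3,0,0,0,0]]
  ]
}}

```text
t: 3.85
ee_pos: [598.3, 141.0, 143.0]
orientation: [-0.392, -3.115, 0.001]
ft_force: [0.7, 0.1, -2.8]
width: 27.1
```

```bash
python3 - <<'E'
from m1 import W,r
print(W(r.x,[(-86,70,50),(-134,70,50),(-91,70,50),(-91,-70,50)]))
E
python3 g.py 541.7 -71 150 14.37
```

```text
[ 617.67 -162.52   -0.25] -14.366849562449294
[[ 0.31  0.16]
 [ 0.   -0.07]
 [-0.1  -0.21]
 [-0.23  0.03]
 [-0.11 -0.04]
 [-0.26 -0.27]
 [ 0.55  0.95]
 [-0.52  0.4 ]
 [ 0.39 -0.39]
 [-0.04 -0.52]]
low_rear [606.94 -87.51  50.  ]
low_front [546.88 -72.13  50.  ]
R_front [ 512.14 -207.75   50.  ]
M_front [ 529.51 -139.94   50.  ]
tallset meas [[ 529.31 -139.06  110.  ]] disc [[ 528.19 -138.71   66.  ]]
low [601.34 140.21  34.  ] [599.25 139.75  16.  ]
tallL [447.24 320.53  60.  ] [446.94 318.18  16.  ]
tallR [453.64 126.59  60.  ] [454.12 126.09  16.  ]
oil [494.84 213.37 135.  ]
bush [428.88 219.45  48.  ]
elbow [601.34 214.65  12.  ]
discs [578.58 362.77  40.  ]
[598.31 141.03 142.95] [[-0.97  0.25 -0.  ]
 [ 0.25  0.97 -0.  ]
 [ 0.   -0.   -1.  ]]
[[ 551.72  -73.37   50.  ]
 [ 505.23  -61.46   50.  ]
 [ 546.88  -72.13   50.  ]
 [ 512.14 -207.75   50.  ]]
pos [598.3 141.  143. ] F [ 0.7  0.1 -2.8] w 27.1 t 3.85 q6 -1.11
turn first [-0.04 -0.09  0.01] then cm [  0.22 -21.94  -0.7 ] | without turn cm [  0.23 -21.95  -0.69]
```

Call:
{"method": "apply_moves", "body": {
  "series": [
    [[0,-2,-1,0,0,0,0],[-0.1,-3,0,0,0,0,0],[-0.1,-3,0,0,0,0,0],[-0.1,-3,0,0,0,0,0],[-0.1,-3,0,0,0,0,0],[-0.1,-3,0,0,0,0,0],[-0.1,-3,0,0,0,0,0],[0,-1.5,0,0,0,0,0],[0,0,0,0,0,0,0],[0,0,0,0,0,0,0],[0,0,0,0,0,0,0]]
  ]
}}

```text
t: 4.95
ee_pos: [551.5, -67.8, 152.2]
orientation: [-0.392, -3.117, -0.0]
ft_force: [1.0, 0.2, -3.2]
width: 27.5
```

```bash
python3 g.py 549.8 -72.9 88 14.37; python3 - <<'E'
from h import *
d=shot('top','t2'); w=shot('wrist','w4')
a=cv2.resize(d['img'][160:280,300:460],(640,480),interpolation=cv2.INTER_CUBIC)
cv2.imwrite('pics/c4.png',w['img'])
E
```

```text
pos [551.5 -67.8 152.2] F [ 1.   0.2 -3.2] w 27.5 t 4.95 q6 -1.46
turn first [ 0.01 -0.03  0.04] then cm [ 0.04 -0.53  6.42] | without turn cm [ 0.04 -0.53  6.42]
```

View pics/c4.png

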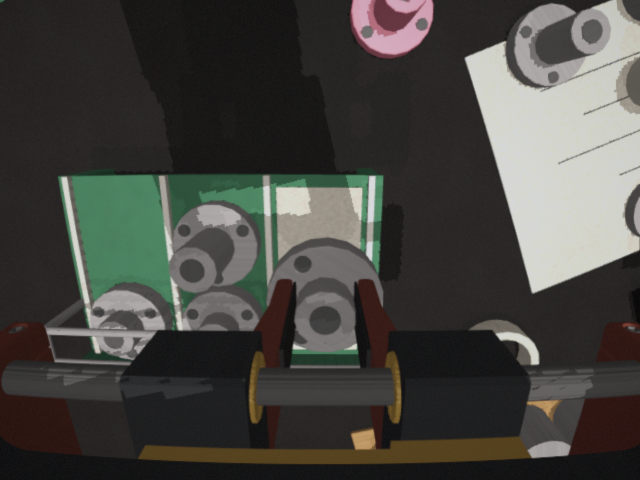

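The low flange is held level over the left lane. I'll check the rack estimate against the ribs' front ends, seen at (66,178), (165,178), (267,178), (373,178).

```bash
python3 - <<'E' | tail -5
from h import *
from m1 import W,r
w=ld('w4'); print(proj(w,W(r.x,[(-138,y,55) for y in (-105,-35,35,105)])))
E
```

```text
[ 0.    0.   -1.  ]]
[[ 61.46 176.73]
 [159.37 175.2 ]
 [263.79 174.54]
 [370.58 174.74]]
```

Call:
{"method": "apply_moves", "body": {
  "series": [
    [[0,-0.4,2,0,0,0,0],[0,0,2,0,0,0,0],[0,0,1.5,0,0,0,0],[0,0,0.7,0,0,0,0],[0,0,0.3,0,0,0,0],[0,0,0,0,0,0,0],[0,0,0,0,0,0,0]]
  ]
}}

```text
t: 5.75
ee_pos: [551.1, -72.4, 88.0]
orientation: [0.392, 3.116, -0.0]
ft_force: [0.1, -0.3, -2.5]
width: 27.3
```

```bash
python3 g.py 549.8 -72.9 84 14.37
```

```text
pos [551.1 -72.4  88. ] F [ 0.1 -0.3 -2.5] w 27.3 t 5.75 q6 -1.47
turn first [0.01 0.06 0.02] then cm [ 0.12 -0.08  0.4 ] | without turn cm [ 0.12 -0.08  0.4 ]
```

Call:
{"method": "apply_moves", "body": {
  "series": [
    [[0,0,0.25,0,0,0,0],[0,0,0.15,0,0,0,0],[0,0,0,0,0,0,0],[0,0,0,0,0,0,0]]
  ]
}}

```text
t: 6.15
ee_pos: [550.6, -72.4, 83.5]
orientation: [0.393, 3.117, -0.0]
ft_force: [-0.4, -0.1, -2.8]
width: 27.2
```

Call:
{"method": "apply_moves", "body": {
  "series": [
    [[0,0,0,0,0,0,0.45],[0,0,0,0,0,0,0.45],[0,0,0,0,0,0,0.45],[0,0,-2,0,0,0,0.45],[0,0,-3,0,0,0,0.45],[2.6,0,0,0,0,0,0],[2.6,0,0,0,0,0,0],[0,0,0,0,0,0,0],[0,0,0,0,0,0,0]]
  ]
}}

```text
t: 7.05
ee_pos: [500.5, -59.5, 133.9]
orientation: [0.392, 3.116, -0.0]
ft_force: [0.4, -0.4, 0.1]
width: 11.1
```

```bash
python3 g.py 505 -61.5 70 14.37; python3 - <<'E' | tail -3
from h import *
from m1 import W,r
w=shot('wrist','w5');print(proj(w,W(r.x,[(-88,70,84),(-88,70,66)])))
E
```

```text
pos [500.5 -59.5 133.9] F [ 0.4 -0.4  0.1] w 11.1 t 7.05 q6 -1.46
turn first [0.   0.06 0.02] then cm [-0.48 -0.08  6.39] | without turn cm [-0.48 -0.08  6.39]
 [-0.    0.   -1.  ]]
[[324.11 350.81]
 [324.17 335.34]]
```

View pics/w5.png

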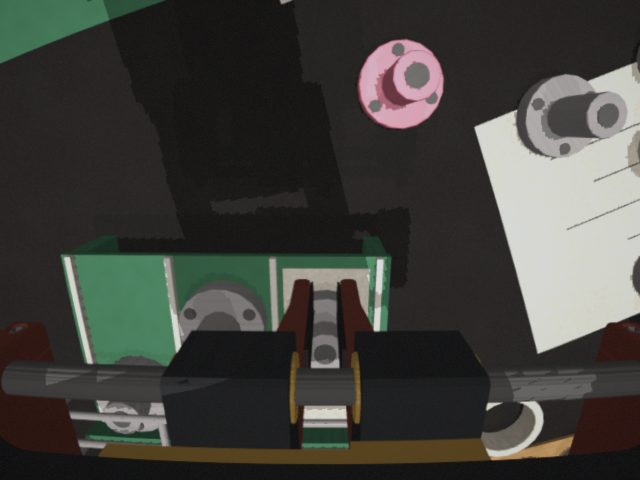

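The released low flange stands upright in the left lane, its hub at (325,350) as predicted. Next I'll lower the shut fingers in front of it.

Call:
{"method": "apply_moves", "body": {
  "series": [
    [[0.2,0,0,0,0,0,0],[0,0,0,0,0,0,0],[0,0,3,0,0,0,0],[0,0,2.4,0,0,0,0],[0,0,1,0,0,0,0],[0,0,0,0,0,0,0],[0,0,0,0,0,0,0]]
  ]
}}

```text
t: 7.8
ee_pos: [498.7, -59.1, 69.8]
orientation: [0.393, 3.117, -0.0]
ft_force: [0.4, -0.6, 0.4]
width: 0.4
```

```bash
python3 - <<'E' | tail -1
from m1 import W,r
print(W(r.x,[(-67,71,70)]))
E
python3 g.py 568 -77 70 14.37
```

```text
[[570.38 -77.11  70.  ]]
pos [498.7 -59.1  69.8] F [ 0.4 -0.6  0.4] w 0.4 t 7.8 q6 -1.46
turn first [0.   0.01 0.01] then cm [-7.16 -0.01 -0.02] | without turn cm [-7.16 -0.02 -0.02]
```

Call:
{"method": "apply_moves", "body": {
  "series": [
    [[-0.7,0,0,0,0,0,0],[-0.7,0,0,0,0,0,0],[-0.7,0,0,0,0,0,0],[-0.6,0,0,0,0,0,0],[-0.6,0,0,0,0,0,0],[-0.6,0,0,0,0,0,0],[-0.6,0,0,0,0,0,0],[-0.6,0,0,0,0,0,0],[-0.5,0,0,0,0,0,0],[-0.5,0,0,0,0,0,0],[-0.4,0,0,0,0,0,0],[0,0,0,0,0,0,0]]
  ]
}}

```text
t: 9.0
ee_pos: [562.4, -75.5, 69.5]
orientation: [0.393, 3.115, -0.0]
ft_force: [-0.3, -0.2, 0.0]
width: 0.5
```

Call:
{"method": "apply_moves", "body": {
  "series": [
    [[-0.2,0,0,0,0,0,0],[-0.1,0,0,0,0,0,0],[0,0,0,0,0,0,0]]
  ]
}}

```text
t: 9.3
ee_pos: [564.1, -75.9, 69.4]
orientation: [-0.393, -3.117, 0.0]
ft_force: [-1.8, 0.6, 0.9]
width: 0.1
```

Call:
{"method": "apply_moves", "body": {
  "series": [
    [[-0.1,0,0,0,0,0,0],[-0.1,0,0,0,0,0,0],[0,0,0,0,0,0,0]]
  ]
}}

```text
t: 9.6
ee_pos: [566.4, -76.4, 69.4]
orientation: [0.393, 3.116, -0.0]
ft_force: [-2.6, 0.5, 0.4]
width: 0.5
```

Call:
{"method": "apply_moves", "body": {
  "series": [
    [[-0.2,0,0,0,0,0,0],[0,0,0,0,0,0,0],[0,0,0,0,0,0,0]]
  ]
}}

```text
t: 9.9
ee_pos: [568.4, -77.0, 69.4]
orientation: [0.393, 3.116, -0.0]
ft_force: [-0.9, 0.4, -0.7]
width: 0.4
```

Call:
{"method": "apply_moves", "body": {
  "series": [
    [[-0.2,0,0,0,0,0,0],[0,0,0,0,0,0,0],[0,0,0,0,0,0,0]]
  ]
}}

```text
t: 10.2
ee_pos: [569.1, -77.2, 69.3]
orientation: [-0.392, -3.115, -0.0]
ft_force: [-4.7, 0.6, 3.2]
width: 0.8
```

Call:
{"method": "apply_moves", "body": {
  "series": [
    [[-0.2,0,0,0,0,0,0],[0,0,0,0,0,0,0],[0,0,0,0,0,0,0]]
  ]
}}

```text
t: 10.5
ee_pos: [569.2, -77.2, 69.2]
orientation: [-0.392, -3.111, -0.001]
ft_force: [-9.6, 2.9, 7.4]
width: 0.3
```

The force rose to about 10 N at the predicted depth, so the flange is against the stop. Backing off and going to the far tall flange.

Call:
{"method": "apply_moves", "body": {
  "series": [
    [[2,0,0,0,0,0,0],[3,0,0,0,0,0,0],[3,0,0,0,0,0,0],[0,0,-4,0,0,0,0.5],[0,0,-4,0,0,0,0.5],[0,0,-4,0,0,0,0.5],[0,0,-4,0,0,0,0.5],[0,0,0,0,0,0,0.5],[0,0,0,0,0,0,0.5]]
  ]
}}

```text
t: 11.4
ee_pos: [495.3, -58.2, 230.4]
orientation: [0.392, 3.113, -0.0]
ft_force: [-0.6, -0.2, -0.5]
width: 42.8
```

```bash
python3 g.py 447 319.5 200 26.4
python3 - <<'E' | tail -1
from h import *
from m1 import W,r
w=shot('wrist','w6');print(proj(w,W(r.x,[(-29,70,84)])))
E
```

```text
pos [495.3 -58.2 230.4] F [-0.6 -0.2 -0.5] w 42.8 t 11.4 q6 -1.46
turn first [ 0.04  0.2  12.04] then cm [21.12 31.68  3.04] | without turn cm [14.06 35.39  3.01]
[[324.22 351.22]]
```

View pics/w6.png

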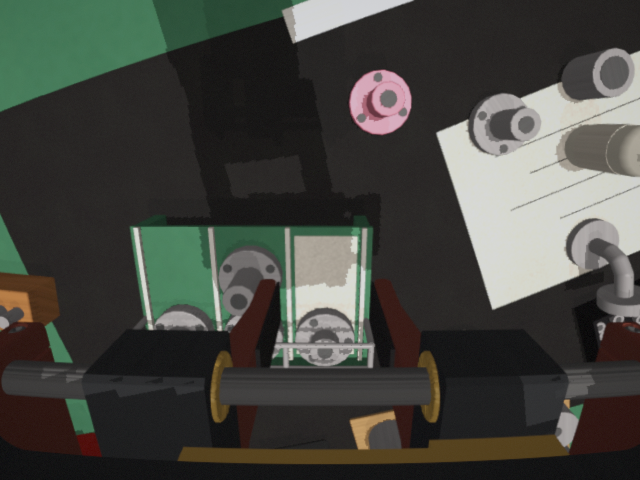

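The low flange sits under the front rod with its hub at (325,350), exactly as predicted, and tall_set is undisturbed.

Call:
{"method": "apply_moves", "body": {
  "series": [
    [[0,0,0,0,0,6,0.5],[0,0,0,0,0,6,0.5],[2.11,3.17,0,0,0,0,0.5],[2.11,3.17,0,0,0,0,0.5],[2.11,3.17,0,0,0,0,0.5],[2.11,3.17,0,0,0,0,0.5],[2.11,3.17,0,0,0,0,0.5],[2.11,3.17,0,0,0,0,0.5],[2.11,3.17,0,0,0,0,0.5],[2.11,3.17,0,0,0,0,0.5],[2.11,3.17,0,0,0,0,0.5],[2.11,3.17,0,0,0,0,0.5]]
  ]
}}

```text
t: 12.65
ee_pos: [444.9, 320.7, 227.2]
orientation: [-0.716, -3.057, 0.004]
ft_force: [0.3, -0.3, 0.6]
width: 44.0
```

Call:
{"method": "apply_moves", "body": {
  "series": [
    [[0,0,1.5,0,0,0,0.5],[0,0,1.5,0,0,0,0.5],[0,0,0,0,0,0,0.5]]
  ]
}}

```text
t: 12.95
ee_pos: [444.0, 318.7, 195.6]
orientation: [-0.714, -3.055, 0.008]
ft_force: [-0.4, 0.2, 0.5]
width: 44.3
```

```bash
python3 g.py 447 319.5 46 26.4
python3 - <<'E'
from h import *
w=shot('wrist','w7');print(proj(w,[(447,319.5,60)]))
g=cv2.cvtColor(w['img'],cv2.COLOR_BGR2GRAY);u,v=proj(w,[(447,319.5,60)])[0].astype(int)
c=cv2.resize(w['img'][v-60:v+60,u-80:u+80],None,fx=4,fy=4,interpolation=cv2.INTER_CUBIC);cv2.imwrite('pics/c7.png',c);print(u,v)
b=(g[v-60:v+60,u-80:u+80]<95).astype(np.uint8)
n,l,s,ce=cv2.connectedComponentsWithStats(b)
for i in range(1,n):
    if 15<s[i,4]<700: print(s[i],ce[i]+[u-80,v-60])
E
```

```text
pos [444.  318.7 195.6] F [-0.4  0.2  0.5] w 44.3 t 12.95 q6 -0.51
turn first [-0.35 -0.19  0.09] then cm [-0.24  0.2  14.96] | without turn cm [-0.29  0.29 14.96]
[[328.86194541 236.62181711]]
328 236
[ 67  33  33  22 316] [330.61708861 217.31012658]
[ 75  53  17  16 223] [331.22421525 236.46636771]
[56 54  9  8 59] [308.28813559 233.33898305]
[100  57   7   9  51] [350.96078431 237.19607843]
[  4 103  27  17 371] [266.29380054 288.01617251]
[124 103  25  17 339] [382.86135693 288.11504425]
```

View pics/c7.png

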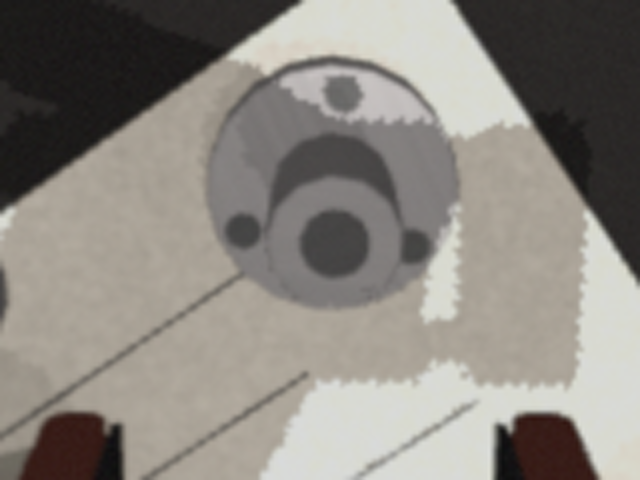

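The bore is at (331,236) against (329,237) predicted, about 2 mm off along the closing axis.

Call:
{"method": "apply_moves", "body": {
  "series": [
    [[-0.25,0.3,2,-0.35,-0.19,0,0.5],[0,0,3,0,0,0,0.5],[0,0,3,0,0,0,0.5],[0,0,3,0,0,0,0.5],[0,0,2.5,0,0,0,0.5],[0,0,1.3,0,0,0,0.5],[0,0,0,0,0,0,0.5],[0,0,0,0,0,0,0.5]]
  ]
}}

```text
t: 13.8
ee_pos: [450.9, 321.9, 52.0]
orientation: [0.716, 3.054, 0.009]
ft_force: [-0.6, -0.0, 0.1]
width: 43.7
```

```bash
python3 g.py 447 319.5 46 26.4
```

```text
pos [450.9 321.9  52. ] F [-0.6 -0.   0.1] w 43.7 t 13.8 q6 -0.51
turn first [0.38 0.21 0.02] then cm [ 0.24 -0.39  0.6 ] | without turn cm [ 0.24 -0.39  0.6 ]
```

Call:
{"method": "apply_moves", "body": {
  "series": [
    [[0.2,-0.2,0.6,0.38,0.21,0,0.5],[0,0,0,0,0,0,0.5],[0,0,0,0,0,0,0.5],[0,0,0,0,0,0,0],[0,0,0,0,0,0,0],[0,0,0,0,0,0,0],[0,0,0,0,0,0,0],[0,0,0,0,0,0,0]]
  ]
}}

```text
t: 14.6
ee_pos: [448.0, 321.2, 45.7]
orientation: [0.716, 3.059, 0.0]
ft_force: [0.1, 0.2, 2.6]
width: 27.7
```

```bash
python3 g.py 447 319.5 46 26.4
```

```text
pos [448.  321.2  45.7] F [0.1 0.2 2.6] w 27.7 t 14.6 q6 -0.51
turn first [0.01 0.   0.04] then cm [ 0.02 -0.19 -0.03] | without turn cm [ 0.02 -0.19 -0.03]
```

Call:
{"method": "apply_moves", "body": {
  "series": [
    [[0,0,-2,0,0,0,0],[0,0,-4,0,0,0,0],[0,0,-4,0,0,0,0],[0,0,-4,0,0,0,0],[0,0,-4,0,0,0,0],[0,0,0,0,0,0,0],[0,0,0,0,0,0,0]]
  ]
}}

```text
t: 15.3
ee_pos: [447.3, 320.6, 225.0]
orientation: [-0.716, -3.058, 0.001]
ft_force: [-0.1, 0.2, -5.9]
width: 27.5
```

```bash
python3 g.py 547 -71.2 200 14.37
```

```text
pos [447.3 320.6 225. ] F [-0.1  0.2 -5.9] w 27.5 t 15.3 q6 -0.51
turn first [ -0.05  -0.03 -11.99] then cm [-19.38 -35.48   2.5 ] | without turn cm [-26.33 -30.68   2.51]
```

Call:
{"method": "apply_moves", "body": {
  "series": [
    [[0,0,0,0,0,-6,0],[0,0,0,0,0,-6,0],[-1.94,-3.55,0,0,0,0,0],[-1.94,-3.55,0,0,0,0,0],[-1.94,-3.55,0,0,0,0,0],[-1.94,-3.55,0,0,0,0,0],[-1.94,-3.55,0,0,0,0,0],[-1.94,-3.55,0,0,0,0,0],[-1.94,-3.55,0,0,0,0,0],[-1.94,-3.55,0,0,0,0,0],[-1.94,-3.55,0,0,0,0,0],[-1.94,-3.55,0,0,0,0,0]]
  ]
}}

```text
t: 16.5
ee_pos: [545.9, -72.5, 222.2]
orientation: [-0.392, -3.111, 0.0]
ft_force: [0.7, -0.3, -5.1]
width: 27.5
```

Call:
{"method": "apply_moves", "body": {
  "series": [
    [[0,0,1,0,0,0,0],[0,0,1.5,0,0,0,0],[0,0,0,0,0,0,0],[0,0,0,0,0,0,0]]
  ]
}}

```text
t: 16.9
ee_pos: [546.2, -70.4, 198.6]
orientation: [-0.391, -3.112, 0.0]
ft_force: [0.1, 0.0, -5.1]
width: 27.3
```

```bash
python3 g.py 547 -71.2 105 14.37
```

```text
pos [546.2 -70.4 198.6] F [ 0.1  0.  -5.1] w 27.3 t 16.9 q6 -1.47
turn first [-0.05 -0.28  0.04] then cm [-0.1  -0.06  9.36] | without turn cm [-0.14 -0.05  9.35]
```

Call:
{"method": "apply_moves", "body": {
  "series": [
    [[0,0,2,0,0,0,0],[0,0,3,0,0,0,0],[0,0,2.5,0,0,0,0],[0,0,1.3,0,0,0,0],[0,0,0.5,0,0,0,0],[0,0,0,0,0,0,0],[0,0,0,0,0,0,0]]
  ]
}}

```text
t: 17.6
ee_pos: [548.5, -71.1, 108.5]
orientation: [0.392, 3.116, -0.001]
ft_force: [0.3, 0.5, -3.2]
width: 27.7
```

```bash
python3 g.py 547 -71.2 96 14.37
```

```text
pos [548.5 -71.1 108.5] F [ 0.3  0.5 -3.2] w 27.7 t 17.6 q6 -1.47
turn first [-0.02  0.07  0.02] then cm [ 0.14 -0.05  1.25] | without turn cm [ 0.14 -0.05  1.25]
```

Call:
{"method": "apply_moves", "body": {
  "series": [
    [[0.15,0,0.7,0,0,0,0],[0,0,0.4,0,0,0,0],[0,0,0.1,0,0,0,0],[0,0,0.1,0,0,0,0],[0,0,0,0,0,0,0],[0,0,0,0,0,0,0]]
  ]
}}

```text
t: 18.2
ee_pos: [546.0, -70.7, 95.7]
orientation: [-0.393, -3.116, 0.001]
ft_force: [-5.6, 0.2, 8.5]
width: 27.5
```

```bash
python3 g.py 547 -71.2 96 14.37
```

```text
pos [546.  -70.7  95.7] F [-5.6  0.2  8.5] w 27.5 t 18.2 q6 -1.47
turn first [-0.02 -0.04  0.01] then cm [-0.11 -0.03 -0.03] | without turn cm [-0.11 -0.03 -0.03]
```

Call:
{"method": "apply_moves", "body": {
  "series": [
    [[0,0,0,0,0,0,0.45],[0,0,0,0,0,0,0.45],[0,0,0,0,0,0,0.45],[0,0,-2,0,0,0,0.45],[0,0,-3,0,0,0,0.45],[0,0,-4,0,0,0,0.45],[0,0,-4,0,0,0,0.45],[0,0,0,0,0,0,0.5],[0,0,0,0,0,0,0.5]]
  ]
}}

```text
t: 19.1
ee_pos: [546.8, -70.8, 225.4]
orientation: [0.392, 3.115, -0.001]
ft_force: [0.0, -0.2, -0.1]
width: 43.5
```

Call:
{"method": "apply_moves", "body": {
  "series": [
    [[0,0,0,0,0,-8.5,0.5],[0,0,0,0,0,-8.5,0.5],[0,0,0,0,0,-8.5,0.5],[0,0,0,0,0,-8.5,0.5],[0,0,0,0,0,-8.5,0.5],[0,0,0,0,0,-8.5,0.5],[0,0,0,0,0,-8.4,0.5],[0,0,0,0,0,0,0.5],[0,0,0,0,0,0,0.5]]
  ]
}}

```text
t: 20.0
ee_pos: [545.6, -70.6, 223.2]
orientation: [1.196, -2.902, -0.002]
ft_force: [-0.7, -0.5, -0.0]
width: 43.6
```

```bash
python3 g.py 454 126.3 200 -45
```

```text
pos [545.6 -70.6 223.2] F [-0.7 -0.5 -0. ] w 43.6 t 20.0 q6 -2.5
turn first [ 0.12 -0.11 -0.19] then cm [-7.45 20.4   2.32] | without turn cm [-7.38 20.42  2.35]
```

Call:
{"method": "apply_moves", "body": {
  "series": [
    [[-1.06,2.92,0,0,0,0,0.5],[-1.06,2.92,0,0,0,0,0.5],[-1.06,2.92,0,0,0,0,0.5],[-1.06,2.92,0,0,0,0,0.5],[-1.06,2.92,0,0,0,0,0.5],[-1.06,2.92,0,0,0,0,0.5],[-1.06,2.92,1.5,0,0,0,0.5],[0,0,1.5,0,0,0,0.5],[0,0,0,0,0,0,0.5],[0,0,0,0,0,0,0.5]]
  ]
}}

```text
t: 21.0
ee_pos: [454.0, 126.1, 194.3]
orientation: [1.2, -2.902, 0.0]
ft_force: [-0.7, -0.0, 0.1]
width: 43.6
```

```bash
python3 g.py 454 126.3 46 -45
python3 - <<'E'
from h import *
w=shot('wrist','w8');p=proj(w,[(454,126.3,60)])[0];print(p)
g=cv2.cvtColor(w['img'],cv2.COLOR_BGR2GRAY);u,v=p.astype(int)
cv2.imwrite('pics/c8.png',w['img'])
for t in (70,95):
  n,l,s,ce=cv2.connectedComponentsWithStats((g[v-60:v+60,u-80:u+80]<t).astype(np.uint8))
  for i in range(1,n):
    if 40<s[i,4]<700: print(t,s[i],ce[i]+[u-80,v-60])
E
```

```text
pos [454.  126.1 194.3] F [-0.7 -0.   0.1] w 43.6 t 21.0 q6 -2.11
turn first [ 0.03 -0.09 -0.06] then cm [-2.000e-02  1.000e-02  1.483e+01] | without turn cm [-0.04  0.   14.83]
[324.99927624 234.78039193]
70 [ 74  55  15  14 166] [325.19277108 235.56626506]
70 [147  88   8  22  57] [394.24561404 272.56140351]
70 [ 11 106  23  14 266] [266.61654135 287.29699248]
70 [127 106  25  14 270] [382.75185185 287.35555556]
95 [73 20  8  9 60] [320.58333333 198.11666667]
95 [ 65  34  33  22 322] [325.07763975 216.27018634]
95 [100  53   9   8  59] [348.03389831 230.55932203]
95 [ 73  54  17  17 228] [324.96491228 235.61842105]
95 [58 60  7  9 47] [305.42553191 237.89361702]
95 [ 10 105  25  15 283] [266.58657244 287.06360424]
95 [127 105  25  15 292] [382.60616438 287.0239726 ]
```

View pics/c8.png

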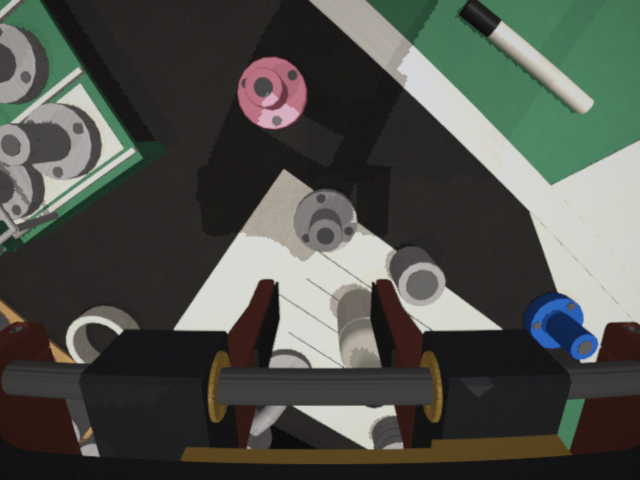

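The bore is at (325,236), on the prediction. The oil bottle lies across the gripper's narrow side, clear of its body.

Call:
{"method": "apply_moves", "body": {
  "series": [
    [[0,0,2,0,0,0,0.5],[0,0,3,0,0,0,0.5],[0,0,3,0,0,0,0.5],[0,0,3,0,0,0,0.5],[0,0,2,0,0,0,0.5],[0,0,1,0,0,0,0.5],[0,0,0,0,0,0,0.5],[0,0,0,0,0,0,0.5],[0,0,0,0,0,0,0.5]]
  ]
}}

```text
t: 21.95
ee_pos: [454.9, 126.3, 55.6]
orientation: [-1.202, 2.901, -0.001]
ft_force: [0.3, 0.4, -0.2]
width: 44.1
```

```bash
python3 g.py 454 126.3 46 -45
```

```text
pos [454.9 126.3  55.6] F [ 0.3  0.4 -0.2] w 44.1 t 21.95 q6 -2.11
turn first [-0.05  0.07  0.02] then cm [0.07 0.07 0.96] | without turn cm [0.07 0.07 0.96]
```

Call:
{"method": "apply_moves", "body": {
  "series": [
    [[0.05,0.05,0.9,0,0,0,0.5],[0,0,0,0,0,0,0.5],[0,0,0,0,0,0,0],[0,0,0,0,0,0,0],[0,0,0,0,0,0,0],[0,0,0,0,0,0,0],[0,0,0,0,0,0,0],[0,0,-2,0,0,0,0],[0,0,-4,0,0,0,0],[0,0,-4,0,0,0,0],[0,0,-4,0,0,0,0],[0,0,-4,0,0,0,0]]
  ]
}}

```text
t: 23.15
ee_pos: [452.2, 126.0, 226.4]
orientation: [1.202, -2.9, -0.0]
ft_force: [1.2, 1.4, -4.7]
width: 27.3
```

```bash
python3 g.py 512 -206.8 200 14.37
```

```text
pos [452.2 126.  226.4] F [ 1.2  1.4 -4.7] w 27.3 t 23.15 q6 -2.11
turn first [-0.   -0.16 59.41] then cm [-14.06 -30.75   2.64] | without turn cm [ 19.31 -27.75   2.65]
```

Call:
{"method": "apply_moves", "body": {
  "series": [
    [[0,0,0,0,0,8.5,0],[0,0,0,0,0,8.5,0],[0,0,0,0,0,8.5,0],[0,0,0,0,0,8.5,0],[0,0,0,0,0,8.5,0],[0,0,0,0,0,8.5,0],[0,0,0,0,0,8.4,0]]
  ]
}}

```text
t: 23.85
ee_pos: [452.3, 126.0, 224.7]
orientation: [-0.402, -3.113, 0.002]
ft_force: [0.4, -0.5, -4.4]
width: 27.5
```

Call:
{"method": "apply_moves", "body": {
  "series": [
    [[-1.4,-3.1,0,0,0,0,0],[-1.4,-3.1,0,0,0,0,0],[-1.4,-3.1,0,0,0,0,0],[-1.4,-3.1,0,0,0,0,0],[-1.4,-3.1,0,0,0,0,0],[-1.4,-3.1,0,0,0,0,0],[-1.4,-3.1,0,0,0,0,0],[-1.4,-3.1,0,0,0,0,0],[-1.4,-3.1,0,0,0,0,0],[-1.4,-2.8,1,0,0,0,0],[0,0,0,0,0,0,0],[0,0,0,0,0,0,0]]
  ]
}}

```text
t: 25.05
ee_pos: [511.6, -205.8, 214.3]
orientation: [-0.395, -3.113, -0.001]
ft_force: [-0.2, 0.5, -5.6]
width: 27.4
```

```bash
python3 g.py 512.3 -206.8 108 14.37
python3 - <<'E' | tail -8
from h import *
from m1 import W,r
w=shot('wrist','w9')
print(proj(w,W(r.x,[(-138,y,55) for y in (-105,-35,35,105)])))
print(proj(w,W(r.x,[(-91,70,110),(-91,0,110)])))
E
```

```text
pos [ 511.6 -205.8  214.3] F [-0.2  0.5 -5.6] w 27.4 t 25.05 q6 -1.72
turn first [ 0.02 -0.21 -0.08] then cm [-0.09 -0.08 10.63] | without turn cm [-0.13 -0.09 10.63]
 [ 0.25  0.97  0.  ]
 [ 0.    0.   -1.  ]]
[[280.39 172.18]
 [365.74 172.14]
 [450.07 172.67]
 [531.27 173.76]]
[[515.66 246.7 ]
 [420.82 246.83]]
```

View pics/w9.png

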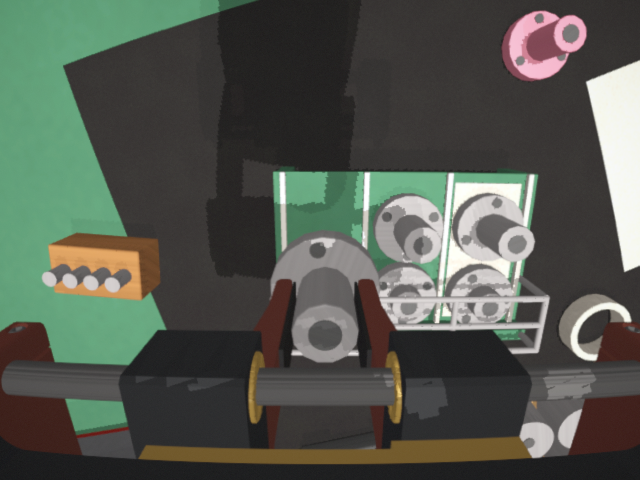

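The left-lane tall flange stands upright with its hub at (516,245), level with tall_set at (422,245), and both match the predictions. Lowering the last one.

Call:
{"method": "apply_moves", "body": {
  "series": [
    [[-0.05,-0.05,2,0,0,0,0],[0,0,3,0,0,0,0],[0,0,3,0,0,0,0],[0,0,1.8,0,0,0,0],[0,0,0.6,0,0,0,0],[0,0,0,0,0,0,0],[0,0,0,0,0,0,0],[0,0,0,0,0,0,0]]
  ]
}}

```text
t: 25.9
ee_pos: [514.0, -206.6, 112.9]
orientation: [0.392, 3.115, -0.002]
ft_force: [-0.6, -0.9, -5.2]
width: 27.5
```

```bash
python3 g.py 512.3 -206.8 97 14.37
```

```text
pos [ 514.  -206.6  112.9] F [-0.6 -0.9 -5.2] w 27.5 t 25.9 q6 -1.72
turn first [-0.04  0.1   0.03] then cm [ 0.16 -0.06  1.59] | without turn cm [ 0.17 -0.06  1.59]
```

Call:
{"method": "apply_moves", "body": {
  "series": [
    [[0.15,0,0.9,0,0,0,0],[0,0,0.4,0,0,0,0],[0,0,0.1,0,0,0,0],[0,0,0.1,0,0,0,0],[0,0,0,0,0,0,0],[0,0,0,0,0,0,0]]
  ]
}}

```text
t: 26.5
ee_pos: [511.1, -206.1, 98.3]
orientation: [-0.393, -3.116, 0.001]
ft_force: [-6.8, 1.9, 11.0]
width: 27.6
```

```bash
python3 g.py 512.3 -206.8 96 14.37
```

```text
pos [ 511.1 -206.1   98.3] F [-6.8  1.9 11. ] w 27.6 t 26.5 q6 -1.72
turn first [-0.03 -0.05  0.01] then cm [-0.13 -0.04  0.23] | without turn cm [-0.13 -0.04  0.23]
```

Call:
{"method": "apply_moves", "body": {
  "series": [
    [[0,0,0,0,0,0,0.45],[0,0,0,0,0,0,0.45],[0,0,0,0,0,0,0.45],[0,0,-2,0,0,0,0.45],[0,0,-3,0,0,0,0.45],[0,0,-4,0,0,0,0.45],[0,0,-4,0,0,0,0.45],[4,0,0,0,0,0,0.45],[4,0,0,0,0,0,0.45],[0,0,0,0,0,0,0.45],[0,0,0,0,0,0,0.45]]
  ]
}}

```text
t: 27.6
ee_pos: [434.3, -186.4, 227.1]
orientation: [0.393, 3.116, -0.001]
ft_force: [0.9, -0.7, 0.5]
width: 39.4
```

```bash

python3 - <<'E' | tail -4
from h import *
from m1 import W,r
w=shot('wrist','w10');t=shot('top','t10')
print(proj(w,W(r.x,[(-91,-70,110),(-91,0,110)])),proj(t,W(r.x,[(-91,-70,110),(-91,0,110)])))
b=cv2.resize(t['img'][175:275,318:448],None,fx=4.6,fy=4.6,interpolation=cv2.INTER_CUBIC)
cv2.imwrite('pics/c10.png',w['img']);cv2.imwrite('pics/c11.png',b)
E
```

```text
[-0.   -0.   -1.  ]]
[[323.58 335.36]
 [409.77 335.09]] [[410.94 239.16]
 [380.31 231.99]]
```

View pics/c10.png

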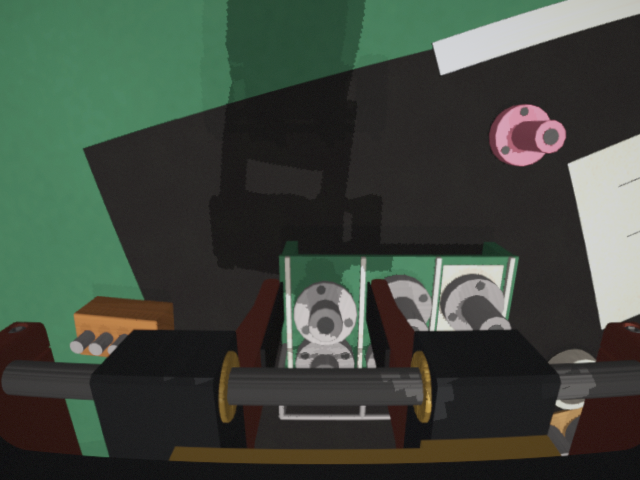

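The right tall flange stands between its ribs with its hub at (325,326), but the prediction was (324,335), so its x needs a check in the top view.

```bash

python3 - <<'E' | tail -9
from h import *
from m1 import W,r
w=ld('w10')
print('rib fronts',proj(w,W(r.x,[(-138,y,55) for y in (-105,-35,35,105)])))
print('disc top',proj(w,W(r.x,[(-91,-70,66),(-91,70,66)])))
print('4.6 crop',[(p-[318,175]+.5)*4.6-.5 for p in proj(ld('t10'),W(r.x,[(-91,70,110),(-91,0,110),(-91,-70,110)]))])
E
```

```text
[ 0.25  0.97 -0.  ]
 [-0.   -0.   -1.  ]]
rib fronts [[285.44 257.95]
 [362.23 258.05]
 [438.3  258.04]
 [512.11 257.9 ]]
disc top [[323.77 310.14]
 [473.88 309.45]]
4.6 crop [array([147.84, 231.07]), array([288.4 , 263.95]), array([429.33, 296.92])]
```

View pics/c11.png

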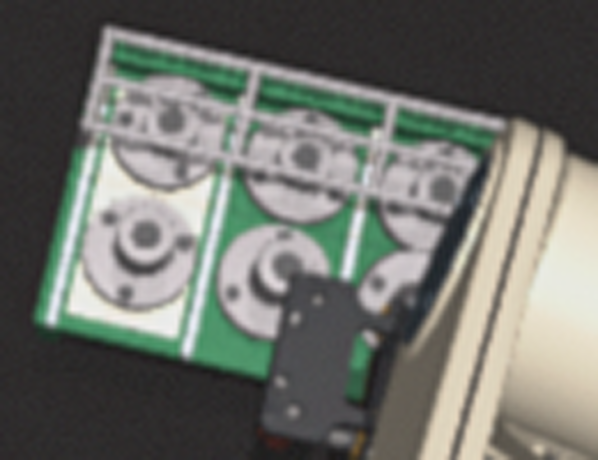

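Call:
{"method": "apply_moves", "body": {
  "series": [
    [[0,-4,0,0,0,0,0.45],[0,-4,0,0,0,0,0.45],[0,-4,0,0,0,0,0.45],[0,-4,0,0,0,0,0.45],[0,-4,0,0,0,0,0.45],[0,-4,0,0,0,0,0.45],[0,0,0,0,0,0,0.45],[0,0,0,0,0,0,0.45]]
  ]
}}

```text
t: 28.5
ee_pos: [375.0, -419.7, 226.0]
orientation: [-0.395, -3.116, -0.0]
ft_force: [-0.0, -0.0, 0.2]
width: 39.4
```

```bash

python3 - <<'E' | tail -9
from h import *
from m1 import W,r
t=shot('top','t11');s=shot('scene','s11')
c=lambda n,d,y0,x0,h,w,k:cv2.resize(d['img'][y0:y0+h,x0:x0+w],None,fx=k,fy=k,interpolation=cv2.INTER_CUBIC)
A=c('',t,175,318,100,130,4);B=c('',s,160,220,100,110,4)
cv2.imwrite('pics/c12.png',np.hstack([A,B])[:, :800] if A.shape[0]==B.shape[0] else A)
cv2.imwrite('pics/c12.png',cv2.resize(np.hstack([A,B]),None,fx=.83,fy=.83))
q=W(r.x,[(-91,70,110),(-91,0,110),(-91,-70,110)])
print(((proj(t,q)-[318,175]+.5)*3.32));print((proj(s,q)-[220,160]+.5)*3.32+[431.6,0])
q=W(r.x,[(-91,70,66),(-91,0,66),(-91,-70,66)])
print(((proj(t,q)-[318,175]+.5)*3.32))
E
```

```text
[[107.06 167.13]
 [208.51 190.86]
 [310.23 214.66]]
[[692.23 149.28]
 [639.3  101.68]
 [588.89  56.35]]
[[102.17 179.09]
 [200.06 202.01]
 [298.19 224.98]]
```

View pics/c12.png

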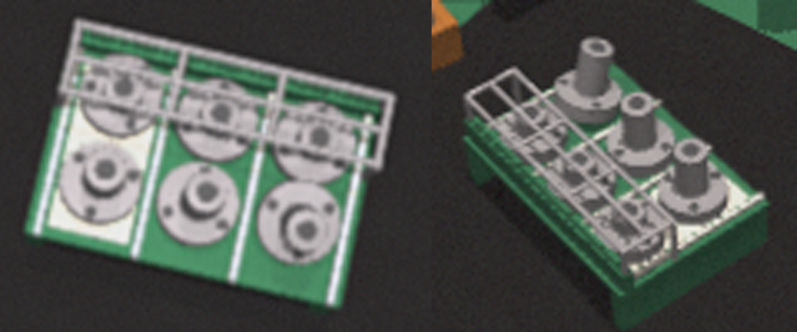

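The last tall flange is leaning towards the front: its hub top is at (308,231), where an upright one would be at (310,215). Its rear edge seems to be perched on low_set2's disc, so I'll measure that and mend it.

```bash

python3 - <<'E' | tail -12
from h import *
from m1 import W,r
from scipy.optimize import least_squares
t=ld('t11'); s=ld('s11'); t0=ld('top0')
q=r.x;a=q[2];Rm=np.array([[np.cos(a),-np.sin(a)],[np.sin(a),np.cos(a)]])
rk=lambda p:np.r_[Rm.T@(p[:2]-q[:2]),p[2]]
T=lambda u:(np.array(u,float)+.5)/3.32-.5+[318,175]
S=lambda u:(np.array(u,float)+.5-[431.6,0])/3.32-.5+[220,160]
for n,u,z in [('low_a',(124,87),84),('lowM',(221,112),84),('lowR',(319,137),84),('tallL',(105,169),110),('tallM',(206,191),110),('tallR',(308,231),109)]: print(n,rk(onz(t,[T(u)],z)[0]))
c=lambda p:(np.array(p)+.5)/6-.5+np.array((318,175))
for u in [(400,205),(578,247)]: print('t0 low',rk(onz(t0,[c(u)],84)[0]))
def tri(u,v):
    f=lambda X:np.r_[(proj(t,X)-T(u)).ravel(),(proj(s,X)-S(v)).ravel()]
    R=least_squares(f,[515,-200,100]);return rk(R.x),np.abs(R.fun).max()
for u,v in [((105,169),(689,150)),((206,191),(637,102)),((308,231),(597,46))]: print(tri(u,v))
E
```

```text
[ 0.    0.   -1.  ]]
low_a [-27.85  69.65  84.  ]
lowM [-29.55   0.32  84.  ]
lowR [-31.06 -69.48  84.  ]
tallL [-92.83  70.67 110.  ]
tallM [-91.74   1.23 110.  ]
tallR [-102.29  -71.3   109.  ]
t0 low [-30.37   0.06  84.  ]
t0 low [-30.58 -69.81  84.  ]
(array([-91.2 ,  69.49, 107.42]), np.float64(0.800005961615966))
(array([-90.76,   0.37, 109.  ]), np.float64(0.5754717469253023))
(array([-102.55,  -71.21,  112.96]), np.float64(0.40187964471482474))
```

```bash
cat >> g.py <<'E'
def rgoal(x,y,z,tilt=0):
    "rack target; tilt deg about tool y"
    q=(617.67,-162.52);a=np.radians(-14.367);s,c=np.sin(a),np.cos(a)
    X=[q[0]+c*x-s*y,q[1]+s*x+c*y,z]
    G=np.array([[-c,-s,0],[-s,c,0],[0,0,-1]])@R.from_euler('y',tilt,degrees=True).as_matrix()
    o=ctrl.get_obs();T=R.from_rotvec(o['orientation']).as_matrix()
    p=o['ee_pos'];d=p[:2]-q
    print('rackpos',(c*d[0]+s*d[1]).round(1),(-s*d[0]+c*d[1]).round(1),p[2].round(1),'F',o['ft_force'].round(1),'w',round(o['width'],1),'t',o['t'])
    print('turn',np.degrees(R.from_matrix(T.T@G).as_rotvec()).round(2),'after-turn cm',(G.T@(X-p)/10).round(2),'no-turn cm',(T.T@(X-p)/10).round(2))
E
python3 -c "from g import *; rgoal(-111.4,-70.5,150)"
```

```text
rackpos -171.5 -307.8 226.2 F [ 0.  -0.4 -0.5] w 39.1 t 28.6
turn [ 0.02 -0.07  0.03] after-turn cm [-6.01 23.73  7.62] no-turn cm [-6.04 23.72  7.62]
```

Call:
{"method": "apply_moves", "body": {
  "series": [
    [[-0.86,3.39,0,0,0,0,0.45],[-0.86,3.39,0,0,0,0,0.45],[-0.86,3.39,0,0,0,0,0.45],[-0.86,3.39,0,0,0,0,0.45],[-0.86,3.39,0,0,0,0,0.45],[-0.86,3.39,0,0,0,0,0.45],[-0.86,3.39,0,0,0,0,0.45],[0,0,3,0,0,0,0.45],[0,0,3,0,-7,0,0.45],[0,0,0,0,-7,0,0.45],[0,0,0,0,0,0,0.45],[0,0,0,0,0,0,0.45]]
  ]
}}

```text
t: 29.8
ee_pos: [492.2, -203.2, 167.2]
orientation: [0.361, 2.878, -0.044]
ft_force: [0.5, -0.1, 0.2]
width: 39.8
```

```bash
python3 -c "
from g import *; rgoal(-111.4,-70.5,150,-14); w=shot('wrist','w12')
import numpy as np
s,c=np.sin(np.radians(-14.367)),np.cos(np.radians(-14.367))
f=lambda x,y,z:(617.67+c*x-s*y,-162.52+s*x+c*y,z)
print(proj(w,[f(-102.4,-71,113),f(-91.7,-71,70)]))"
```

```text
rackpos -111.5 -70.5 167.2 F [ 0.5 -0.1  0.2] w 39.8 t 29.8
turn [-0.   -0.12  0.07] after-turn cm [ 0.41 -0.    1.67] no-turn cm [ 0.41 -0.    1.67]
[[324.4785238  263.76666666]
 [324.53114854 241.80354101]]
```

View pics/w12.png

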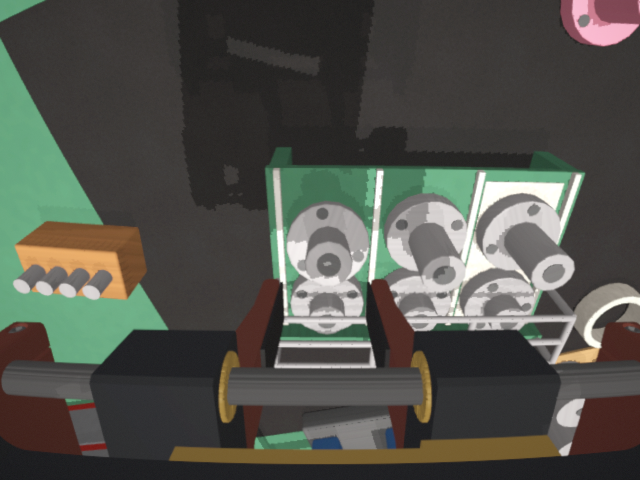

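The hub top is at (329,263) against (324,264) predicted, and the tool tilt matches the flange's lean. Going down along the tool axis.

Call:
{"method": "apply_moves", "body": {
  "series": [
    [[0.41,0.2,1,0,0,0,0.45],[0,0,2,0,0,0,0.45],[0,0,2,0,0,0,0.45],[0,0,1.7,0,0,0,0.45],[0,0,0.8,0,0,0,0.45],[0,0,0,0,0,0,0.45],[0,0,0,0,0,0,0.45]]
  ]
}}

```text
t: 30.55
ee_pos: [506.4, -205.5, 93.0]
orientation: [0.362, 2.877, -0.045]
ft_force: [0.2, 0.3, 1.4]
width: 39.6
```

```bash
python3 -c "
from g import *; rgoal(-96.9,-68.5,91.6,-14)"
```

```text
rackpos -97.1 -69.3 93.0 F [0.2 0.3 1.4] w 39.6 t 30.55
turn [-0.02 -0.03  0.02] after-turn cm [0.01 0.08 0.14] no-turn cm [0.01 0.08 0.14]
```

Gripping, backing out along the axis and levelling the tool.

Call:
{"method": "apply_moves", "body": {
  "series": [
    [[0,0,0,0,0,0,0],[0,0,0,0,0,0,0],[0,0,0,0,0,0,0],[0,0,0,0,0,0,0],[0,0,-1,0,0,0,0],[0,0,-2,0,0,0,0],[0,0,-2,0,0,0,0],[0,0,0,0,7,0,0],[0,0,0,0,7,0,0],[0,0,0,0,0,0,0],[0,0,0,0,0,0,0]]
  ]
}}

```text
t: 31.65
ee_pos: [494.0, -202.0, 140.7]
orientation: [0.392, 3.116, -0.0]
ft_force: [0.6, 0.1, -5.6]
width: 27.7
```

```bash
python3 -c "
from g import *; rgoal(-97,-69.5,100,0)
t=shot('top','t13');s=shot('scene','s13');w=shot('wrist','w13')
sc=cv2.resize(s['img'][140:260,220:340],(480,480),interpolation=cv2.INTER_CUBIC)
wc=w['img'][180:420,240:400]; wc=cv2.resize(wc,(320,480))
cv2.imwrite('pics/c13.png',np.hstack([sc,wc]))"
```

```text
rackpos -110.0 -68.9 140.7 F [ 0.6  0.1 -5.6] w 27.7 t 31.65
turn [0.   0.06 0.03] after-turn cm [-1.3  -0.06  4.07] no-turn cm [-1.29 -0.06  4.08]
```

View pics/c13.png

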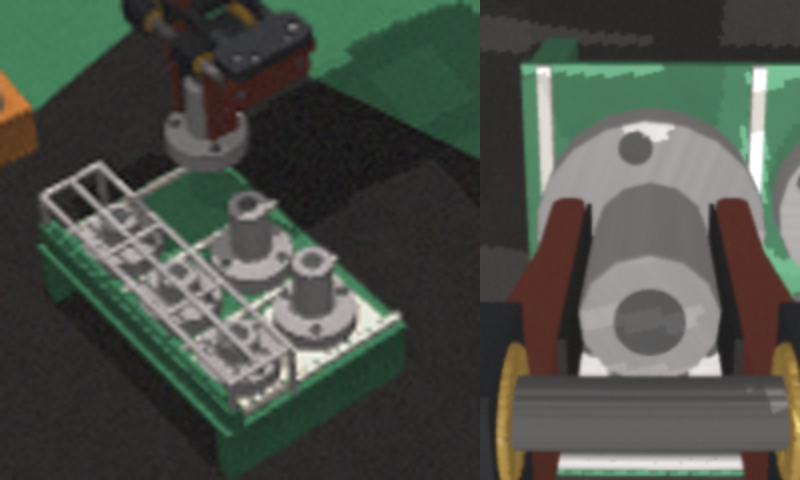

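Held upright now, with the bore at wrist pixel (325,341). I'll work out where it sits in the grip.

```bash
python3 -c "
from g import *
w=ld('w13'); s,c=np.sin(np.radians(-14.367)),np.cos(np.radians(-14.367))
for z in (160,164,168):
  p=onz(w,[(325,341)],z)[0]-[617.67,-162.52,0]; print(z,c*p[0]+s*p[1],-s*p[0]+c*p[1])
w=ld('w9')
for z in (227,230): 
  p=onz(w,[(325,335)],z)[0]-[617.67,-162.52,0]; print('w9',z,c*p[0]+s*p[1],-s*p[0]+c*p[1])
"
```

```text
160 -110.2233518924609 -69.22173277941404
164 -112.69987111982877 -69.22708577666573
168 -115.17639034719657 -69.23243877391741
w9 227 -89.5978385324137 -68.51455395346235
w9 230 -91.38068086543763 -68.51623646741899
```

Call:
{"method": "apply_moves", "body": {
  "series": [
    [[-0.75,-0.1,0,0,0,0,0],[-0.75,0,0,0,0,0,0],[0,0,2,0,0,0,0],[0,0,1.8,0,0,0,0],[0,0,0.5,0,0,0,0],[0,0,0,0,0,0,0],[0,0,0,0,0,0,0],[0,0,0,0,0,0,0]]
  ]
}}

```text
t: 32.6
ee_pos: [509.3, -207.5, 99.2]
orientation: [0.393, 3.116, -0.001]
ft_force: [0.4, -0.1, -5.2]
width: 27.6
```

```bash
python3 -c "
from g import *; rgoal(-95.5,-70,88,0)"
```

```text
rackpos -93.8 -70.4 99.2 F [ 0.4 -0.1 -5.2] w 27.6 t 32.6
turn [-0.04  0.07  0.01] after-turn cm [0.17 0.04 1.12] no-turn cm [0.17 0.04 1.12]
```

Call:
{"method": "apply_moves", "body": {
  "series": [
    [[0.2,0,0.5,0,0,0,0],[0,0,0.3,0,0,0,0],[0,0,0,0,0,0,0],[0,0,0,0,0,0,0]]
  ]
}}

```text
t: 33.0
ee_pos: [506.6, -206.6, 90.2]
orientation: [-0.393, -3.116, 0.001]
ft_force: [-0.9, 0.4, -4.5]
width: 27.7
```

Call:
{"method": "apply_moves", "body": {
  "series": [
    [[0,0,0.2,0,0,0,0],[0,0,0,0,0,0,0],[0,0,0,0,0,0,0]]
  ]
}}

```text
t: 33.3
ee_pos: [507.0, -206.8, 88.5]
orientation: [0.393, 3.117, -0.001]
ft_force: [0.1, -0.1, -4.4]
width: 27.9
```

Call:
{"method": "apply_moves", "body": {
  "series": [
    [[0,0,0.2,0,0,0,0],[0,0,0,0,0,0,0],[0,0,0,0,0,0,0]]
  ]
}}

```text
t: 33.6
ee_pos: [508.1, -207.0, 87.6]
orientation: [0.392, 3.114, -0.002]
ft_force: [0.9, 0.6, 5.2]
width: 27.6
```

The flange touched the deck at the expected height. Releasing.

Call:
{"method": "apply_moves", "body": {
  "series": [
    [[0,0,0,0,0,0,0.45],[0,0,0,0,0,0,0.45],[0,0,0,0,0,0,0.45],[0,0,-2,0,0,0,0.45],[0,0,-3,0,0,0,0.45],[0,0,-4,0,0,0,0.45],[0,0,-4,0,0,0,0.45],[2,-3.5,0,0,0,0,0.45],[2,-3.5,0,0,0,0,0.45],[2,-4,0,0,0,0,0.45],[0,-4,0,0,0,0,0.45],[0,-4,0,0,0,0,0.45]]
  ]
}}

```text
t: 34.8
ee_pos: [400.3, -376.9, 216.6]
orientation: [-0.393, -3.116, 0.001]
ft_force: [0.1, 0.1, -0.1]
width: 39.4
```

Call:
{"method": "apply_moves", "body": {
  "series": [
    [[0,-4,0,0,0,0,0.45],[0,-3,0,0,0,0,0.45],[0,0,0,0,0,0,0.45],[0,0,0,0,0,0,0.45]]
  ]
}}

```text
t: 35.2
ee_pos: [383.6, -443.6, 216.0]
orientation: [-0.395, -3.115, -0.001]
ft_force: [0.1, 0.7, 0.3]
width: 39.6
```

```bash
python3 - <<'E'
from g import *
t=shot('top','t14');s=shot('scene','s14')
A=cv2.resize(t['img'][175:275,318:448],None,fx=3.32,fy=3.32,interpolation=cv2.INTER_CUBIC)
B=cv2.resize(s['img'][160:260,220:330],None,fx=3.32,fy=3.32,interpolation=cv2.INTER_CUBIC)
C=t['img'][140:330,130:540]; C=cv2.resize(C,(797,260))
M=np.hstack([A,B]);print(A.shape,M.shape)
cv2.imwrite('pics/c14.png',np.vstack([M,cv2.resize(C,(M.shape[1],260))]))
E
```

```text
(332, 432, 3) (332, 797, 3)
```

View pics/c14.png

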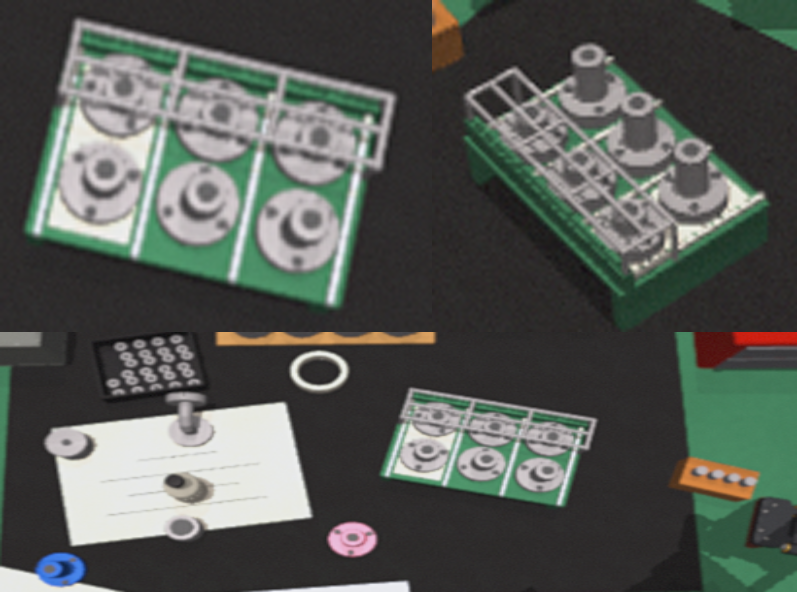

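All six are upright. The right tall flange's hub is at (312,218) and its disc centre at (299,229), which puts it upright at x of about -93. The bystanders are where they were.

```bash
python3 -c "
from g import *; rgoal(-95.5,-70,88,0); print(ctrl.close_job())"
```

```text
rackpos -156.8 -329.2 216.1 F [-0.5  0.6 -1. ] w 39.6 t 35.3
turn [ 0.02 -0.07  0.03] after-turn cm [-6.13 25.92 12.81] no-turn cm [-6.16 25.91 12.82]
the job is handed in; nothing more can be done
None
```

The rack is fully loaded, and I handed the job in at about 35 s. The robot gave no verdict.

- **Low flange:** I set it on the deck in the left lane and pushed it back under the wire shelf. The push force rose to about 10 N at the depth predicted for the back stop. The top view then put it at rack x ≈ -28, y ≈ 70 mm.
- **Tall flanges:** they stand in the left and right front places. The left one measured x ≈ -92, y ≈ 70 mm, and the right one about x ≈ -93, y ≈ -70 mm by eye against its predicted pixels.
- **One failed placing:** the right tall flange first came to rest leaning about 14°, apparently with its rear edge on the low flange behind it. I gripped it again with the tool tilted to match, levelled it and set it down a few mm further forward.
- **Last check:** the top and scene views show all six flanges upright, with no visible shift in the flanges already on the rack or the things on the bench. Just after the lean, the flange behind it measured x = -31.1 mm, against -30.6 at the start; I did not re-measure it after the repair.
- **Where checks disagreed:** the wrist and top cameras differed by about 1–2 mm on the rack's position, and I worked in between.

I viewed 15 pictures, against a budget of 10.

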